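# Trip the blue limit switch on the electronics bench

## Task

Two trainer boxes on the lab bench each carry a roller-lever limit switch. Push the roller arm of the blue one over sideways (either way) until it clicks, which takes a swing of a bit more than 25 degrees, keep it held over for a good second so the scope can catch the signal, then let go so that it springs back upright. Do not trip the red switch.

Things in the scene. Friction and masses are not known exactly. Their poses are not given: they have to be found in the camera images.
- sw_blue: Fixed grey trainer box with a blue stripe, 150 (x) x 130 (y) x 55 mm high; origin: centre of its underside, z up. On it an aluminium switch body (x 0 to 34, y -21 to 21 mm, top z 127 mm, blue cap). On its -x face an upright steel arm, pivot at y 0, z 110 mm, carries a blue roller (diameter 20, width 12 mm along x) centred at x -18, y 0, z 170 mm. Posts at the -x edge are 81 mm high.
- lever_blue (a joint): Swing of the blue roller's arm, rad: 0 upright, + towards the box's +y side, - towards -y; air on both sides. Roller centre is 60 mm from the pivot. A spring centres it, 0.3 N m/rad (3 N at the roller at 0.6 rad). It clicks at 0.44 rad (25 degrees; roller 25 mm aside, 6 mm lower); stops at 1.2 rad (56 mm aside, 38 mm lower).
- sw_red: The other fixed trainer box, same sizes and frame, but with red roller, red cap and red stripe; at least 230 mm from the blue box, centre to centre. Leave its switch alone.
- lever_red (a joint): Swing of the red roller's arm, rad, same meaning as the blue one's. Both rest upright at 0.
Things that resemble listed ones, but are neither listed nor needed, are in the scene too. Leave any brown look-alike of the sw_blue alone.

How it is judged:
By the outcome, as a careful person would: the job done as asked, in the order asked, and still so for the second after the job is handed in, with the robot touching nothing.
It also fails if it takes over 32 s, if anything falls off the work surface, if the arm or the gripper's body presses on something with over 40 N, if the wrist force passes 120 N, or if a joint passes its speed limit or range.

## Robot

A 6-joint arm with a two-finger parallel gripper is mounted at the origin on the work surface. World frame = base frame: x ahead of the robot, y to its left, z up, the work surface at z = 0. Lengths are in m, angles in rad, forces in N, time in s.
With the tool pointing down it reaches from about 0.15 to 0.775 m from the base axis. Payload 6.1 kg.
Tool frame: the origin (TCP) lies at the very end of the fingers, on their centre line; the grasp point (between the pads) lies 19 mm behind it; z points along the fingers, y is the direction in which the jaws open and shut (so a half turn about z gives the same grasp; the last joint's range is limited). The gripper opens to 85 mm and grips with 20 to 120 N. Pads are 22 mm wide; open, the fingers measure 114 mm over their backs; the gripper's body (76 mm by 85 mm) begins 54 mm behind the grasp point. The pads swing forward as they close: fully open they stand 13 mm farther back than shut.
Start: joints at [-1.304, 0.126, -0.04, 1.405, 0, 1.571], TCP at [0.138, -0.506, 0.231] pointing down, gripper open.
Joint ranges: [-2.72, 2.72], [-0.95, 1.95], [-1.27, 1.35], [-1.78, 2.02], [-1.46, 1.47], [-3.14, 3.14]. Speed limits (rad/s): [2.39, 2.39, 3.01, 3.14, 3.14, 3.14].

## Interface

Orientations are given as a unit quaternion [w, x, y, z].
In Python, from bench import robot gives the robot as it stands. The module is installed in compiled form; this text tells all that it offers.
- The arm moves only by the tool send_rows, never from a script. Its argument "commands" is text: rows parted by semicolons, each of 4 numbers parted by spaces: the shift along the tool's x, y, z in units of 25 mm (1.0 is 25 mm), then the turn about the tool's z in units of 5 degrees (1.0 is 5 degrees). A call has 1 to 10 rows; each row is the pose to reach, as a shift and turn from the pose measured when the call began, along the tool's axes at that moment; what a row does not reach only later rows make up. A row lasts 1/10 s, in which the tool goes at most 50 mm and 8.59 degrees, less where a joint would pass 70% of its speed; a pose out of reach is approached as far as the arm can. A call with a gripper value outside its range is refused whole. "jaw" is the finger opening in mm, from 0 to 85.4, set as the call begins (left out, the last holds). The fingers move at their own pace and stop on an object; "grip_force" is the grip in N (left out, the last holds). Time passes only in rows, so rows that repeat a pose let the fingers close. It gives the time, the measured TCP pose, the force and the opening at its end, in the units of the state.
- robot.get_obs(): the state, without advancing time (a new reading comes with each control period).
- robot.read_camera(name): name is "scene" or "top"; returns a dict with "image" (400x640x3 uint8, red, green, blue), "range_z" (400x640 float32, m along the optical axis (not along the pixel's ray), 0 where there is no reading), "camera_matrix" (3x3 intrinsics, pixels), "camera_from_world" (4x4, takes a point from world to camera coordinates). Camera axes: x right, y down, z forward; pixel columns grow to the right and rows downward; lengths in m; the calibration is good to about 2 mm. A picture is of the moment at which its call begins.
- robot.close_job(): hands the job in, once; it reports no verdict.
The state is a dict: "t": time; "qpos": joint angles; "joint_velocities": joint speeds; "effort": joint torques, N m; "tcp_pos": TCP position; "orientation": TCP orientation; "contact_force": force on the tool from outside, world axes, zero at the start; "moment": the same for the moment, N m; "gripper_width": finger opening in m.
Only numpy, scipy, OpenCV 4.12 (cv2) and the standard library are available. Lean on these libraries where they do the work, as an engineer would, in place of code of your own. Each camera call takes 0.05 s, during which the arm holds its last target. There are 200 camera calls.

## Working session

There is one attempt and no reset: what is moved stays moved. The work goes in short steps, Python scripts to look and compute and a tool call to move; the robot and the scene stay as the last step left them, time stands still between calls to the robot, and variables do not carry over. Pictures are saved under pics/ and viewed, about 8 in all and at most 12, crops included, and the job is handed in when it is done.

Besides the shell and the picture viewer there is one more tool, called after "Call:" by a JSON object that holds its "name" and its "arguments", one argument or row to a line. send_rows: Moves the arm, as the interface text tells. Its arguments: {"type":"object","properties":{"commands":{"type":"string"},"jaw":{"type":"number"},"grip_force":{"type":"number"}},"required":["commands"]}

```bash
mkdir -p pics
python3 - <<'E'
from bench import robot
import cv2,numpy as np
for n in("scene","top"):
    c=robot.read_camera(n); cv2.imwrite(f"pics/{n}.png",c["image"][:,:,::-1]); np.savez(f"{n}.npz",**c)
    print(n,np.linalg.inv(c["camera_from_world"]).round(3).tolist(),c["camera_matrix"].tolist())
o=robot.get_obs();print(o)
E
```

```text
scene [[-0.65, 0.392, -0.651, 1.027], [0.76, 0.335, -0.557, 0.452], [-0.0, -0.857, -0.516, 0.568], [0.0, 0.0, 0.0, 1.0]] [[431.78467273811765, 0.0, 320.5070646892702], [0.0, 431.78467273811765, 194.9575531643567], [0.0, 0.0, 1.0]]
top [[0.005, -0.988, 0.157, 0.322], [-1.0, -0.007, -0.015, -0.012], [0.016, -0.157, -0.987, 0.943], [0.0, 0.0, 0.0, 1.0]] [[363.7777269900124, 0.0, 324.9650205231166], [0.0, 363.7777269900124, 201.6512714357175], [0.0, 0.0, 1.0]]
{'t': 0.1, 'qpos': array([-1.30398069e+00,  1.26324703e-01, -4.04816421e-02,  1.40541090e+00,
       -7.51367149e-06,  1.57082223e+00]), 'joint_velocities': array([-0.00029615, -0.00177669,  0.00262881,  0.00215084, -0.0003563 ,
       -0.00088112]), 'effort': array([-7.84503845e-04, -4.36902416e+01,  3.53606844e+01,  1.35939565e-02,
        1.20941927e-04, -1.97193754e-05]), 'tcp_pos': array([ 0.13832442, -0.50607423,  0.23061533]), 'orientation': array([-7.03643179e-04,  9.91115840e-01,  1.32999577e-01, -9.82321910e-05]), 'contact_force': array([-0.48392613, -0.42829188, -0.61742593]), 'moment': array([-0.0393679 , -0.00194281,  0.05530398]), 'gripper_width': 0.08548751222017528}
```

View pics/scene.png

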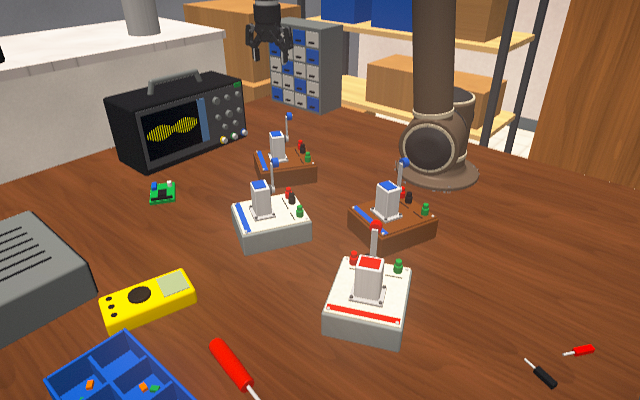

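View pics/top.png

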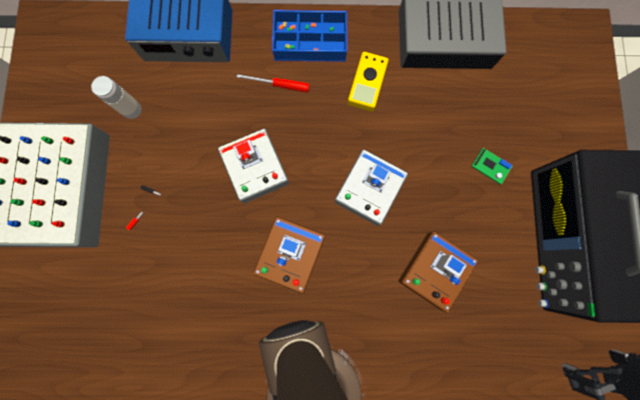

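The scene view shows three blue-capped boxes. The grey one is at scene (271,215) / top (372,185). The two brown look-alikes are at top (290,255) and (440,270). The red grey box is at top (252,165). Grey with a blue stripe fits sw_blue. Next I'll measure it and take a confirming crop.

```bash
cat > h.py <<'E'
import numpy as np,cv2
def pts(c):
    K=c["camera_matrix"];z=c["range_z"];v,u=np.mgrid[:400,:640]
    P=np.stack([(u-K[0,2])/K[0,0]*z,(v-K[1,2])/K[1,1]*z,z],-1)
    M=np.linalg.inv(c["camera_from_world"]);return P@M[:3,:3].T+M[:3,3]
def proj(c,p):
    q=c["camera_from_world"]@np.append(p,1);q=c["camera_matrix"]@q[:3];return q[:2]/q[2]
E
python3 - <<'E'
from h import *
T=dict(np.load("top.npz"));S=dict(np.load("scene.npz"))
P=pts(T);hsv=cv2.cvtColor(T["image"],cv2.COLOR_RGB2HSV)
blue=(hsv[...,0]>95)&(hsv[...,0]<130)&(hsv[...,1]>120)
red=((hsv[...,0]<8)|(hsv[...,0]>172))&(hsv[...,1]>150)
for nm,(u0,u1,v0,v1),cm in(("blue",(330,412,145,228),blue),("red",(212,292,124,204),red)):
    m=np.zeros((400,640),bool);m[v0:v1,u0:u1]=1
    z=P[...,2]
    top=m&(z>.045)&(z<.065);Q=P[top][:,:2]
    r=cv2.minAreaRect((Q*1000).astype(np.float32));print(nm,"box mm",r,np.median(z[top]))
    s=P[top&cm][:,:2];print(" stripe/knob",s.mean(0),len(s))
    h=m&(z>.12)&(z<.14)&cm;print(" cap",P[h].mean(0),h.sum())
    h=m&(z>.15);print(" roller",P[h].mean(0),h.sum(), P[h].max(0))
PS=pts(S);hs=cv2.cvtColor(S["image"],cv2.COLOR_RGB2HSV)
for nm,(u0,u1,v0,v1) in(("blue",(262,284,150,172)),("red",(365,385,216,236)),("br1",(398,412,155,170)),("br2",(282,296,110,122))):
    s=PS[v0:v1,u0:u1].reshape(-1,3);k=s[(s[:,2]>.15)&(s[:,2]<.2)];print(nm,"roller scene",k.mean(0),len(k))
a=cv2.resize(S["image"][130:260,215:445,::-1],None,fx=3.4,fy=3.4,interpolation=2);cv2.imwrite("pics/crop.png",a)
E
```

```text
blue box mm ((505.6893005371094, -140.87210083007812), (129.90744018554688, 150.9698486328125), 61.416378021240234) 0.05521591448146579
 stripe/knob [ 0.55803829 -0.17036488] 146
 cap [ 0.52255416 -0.15088704  0.12709116] 121
 roller [ 0.44344781 -0.09889109  0.38585997] 95 [ 0.50042045 -0.01159367  0.94278006]
red box mm ((559.9219970703125, 159.6883544921875), (150.47714233398438, 130.21408081054688), 24.404254913330078) 0.05489180874288235
 stripe/knob [0.61561374 0.18239467] 107
 cap [0.57897681 0.16746059 0.12675241] 123
 roller [0.47688064 0.10239484 0.40569588] 100 [0.55425797 0.16229327 0.94278006]
blue roller scene [ 0.4933428  -0.13006344  0.17152734] 95
red roller scene [0.54721938 0.15462805 0.17351191] 170
br1 roller scene [0.32258346 0.06953985 0.17221898] 106
br2 roller scene [ 0.28514503 -0.29179008  0.17247608] 57
```

View pics/crop.png

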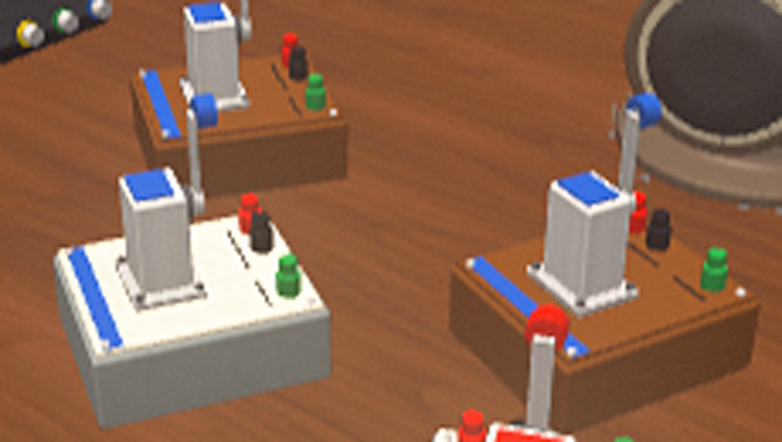

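The crop confirms the choice: the grey box with the blue stripe, cap and roller (roller at scene (274,161), crop (203,110)) is sw_blue. The other two blue ones are brown. Sizes check out at 130×151 mm, top at 55 mm and roller z at 0.172.

- **Box axes:** box x is at -28.6°, and the roller is at about (0.490,-0.132).
- **Start of the push:** about 50 mm to the -y side of the roller, at (0.466,-0.176), with tool x turned to 61.4° along box +y.

From here that is a shift of (16.1, -9.3, 0) units and a turn of -9.2.

Call:
{"name": "send_rows", "arguments": {
  "commands": "1 -0.6 0 -0.6;2.6 -1.5 0 -1.5;4.2 -2.4 0 -2.5;5.8 -3.4 0 -3.5;7.4 -4.3 0 -4.4;9 -5.2 0 -5.4;10.8 -6.2 0 -6.4;12.6 -7.3 0 -7.4;14.4 -8.3 0 -8.4;16.1 -9.3 0 -9.2",
  "jaw": 0
}}

```text
t: 1.1
tcp_pos: [0.4628, -0.1774, 0.2307]
orientation: [-0.001, 0.859, 0.511, 0.0]
contact_force: [-0.3, -1.7, -0.4]
gripper_width: -0.0001
```

Call:
{"name": "send_rows", "arguments": {
  "commands": "0 0 0 0;0 0 0 0"
}}

```text
t: 1.3
tcp_pos: [0.4631, -0.1762, 0.2301]
orientation: [-0.001, 0.859, 0.512, -0.001]
contact_force: [-0.5, 0.1, 0.5]
gripper_width: 0.0003
```

```bash
cat > rel.py <<'E'
from bench import robot
from h import *
from scipy.spatial.transform import Rotation as R
o=robot.get_obs();r=R.from_quat(o["orientation"],scalar_first=True)
M=r.as_matrix();a=np.radians(-28.6);ex=np.array([np.cos(a),np.sin(a),0]);ey=np.array([-ex[1],ex[0],0])
ro=np.array([.4899,-.1323,.17])
d=o["tcp_pos"]-ro
print(o["t"],"tcp",o["tcp_pos"].round(4),"box-rel x,y,z mm",(1000*np.array([d@ex,d@ey,d[2]])).round(1),"toolx yaw",np.degrees(np.arctan2(M[1,0],M[0,0])).round(1),"toolz",M[:,2].round(3),"q",o["qpos"].round(2),"F",o["contact_force"].round(1),"w",o["gripper_width"])
for y,z in((-50,-20),(17,-20),(-60,-20)):
    g=ro+ey*y/1000+[0,0,z/1000]
    print("to y",y,"z",z,"units",(M.T@(g-o["tcp_pos"])/.025).round(2))
E
python3 rel.py
```

```text
1.3 tcp [ 0.4631 -0.1762  0.2301] box-rel x,y,z mm [ -2.5 -51.4  60.1] toolx yaw 61.6 toolz [-0.002  0.002 -1.   ] q [-0.36  0.07 -0.1   1.4   0.    1.7 ] F [-0.5  0.1  0.5] w 0.0002799354696991628
to y -50 z -20 units [0.05 0.11 3.2 ]
to y 17 z -20 units [2.73 0.12 3.2 ]
to y -60 z -20 units [-0.35  0.11  3.2 ]
```

Well placed. Now I'll lower it, then look before pushing.

Call:
{"name": "send_rows", "arguments": {
  "commands": "0 0 0.8 0;0 0.1 1.6 0;0 0.1 2.4 0;0 0.1 3.2 0;0 0.1 3.2 0;0 0.1 3.2 0"
}}

```text
t: 1.9
tcp_pos: [0.4643, -0.1782, 0.1504]
orientation: [-0.001, 0.859, 0.511, -0.001]
contact_force: [-0.1, 0.9, -0.4]
gripper_width: 0.0001
```

```bash
python3 rel.py
cat > look.py <<'E'
import sys
from bench import robot
from h import *
S=robot.read_camera("scene");cv2.imwrite(sys.argv[1],cv2.resize(S["image"][80:270,200:430,::-1],None,fx=3,fy=3,interpolation=2))
P=pts(S);h=cv2.cvtColor(S["image"],cv2.COLOR_RGB2HSV);H,s=h[...,0],h[...,1]
a=np.radians(-28.6);ex=np.array([np.cos(a),np.sin(a)]);ey=np.array([-ex[1],ex[0]])
z=P[...,2];hi=(z>.137)&(z<.2)
b=hi&(H>95)&(H<130)&(s>120)&(np.hypot(P[...,0]-.49,P[...,1]+.132)<.08)
r=hi&((H<8)|(H>172))&(s>150)&(np.hypot(P[...,0]-.547,P[...,1]-.155)<.08)
m=np.median(P[b],0) if b.sum() else None
print("blue",m,b.sum(),"rel y mm",None if m is None else (m[:2]-[.4899,-.1323])@ey*1000)
print("red",np.median(P[r],0),r.sum())
E
python3 look.py pics/a.png
```

```text
1.9 tcp [ 0.4643 -0.1782  0.1504] box-rel x,y,z mm [ -0.5 -52.6 -19.6] toolx yaw 61.5 toolz [-0.003  0.002 -1.   ] q [-0.37  0.09 -0.26  1.23  0.    1.7 ] F [-0.1  0.9 -0.4] w 0.00010039461053662553
to y -50 z -20 units [0.1  0.02 0.01]
to y 17 z -20 units [2.78 0.03 0.01]
to y -60 z -20 units [-0.3   0.02  0.01]
blue [ 0.49272353 -0.12631406  0.17531035] 57 rel y mm 6.6071543806953015
red [0.54592238 0.15438053 0.17762382] 110
```

View pics/a.png

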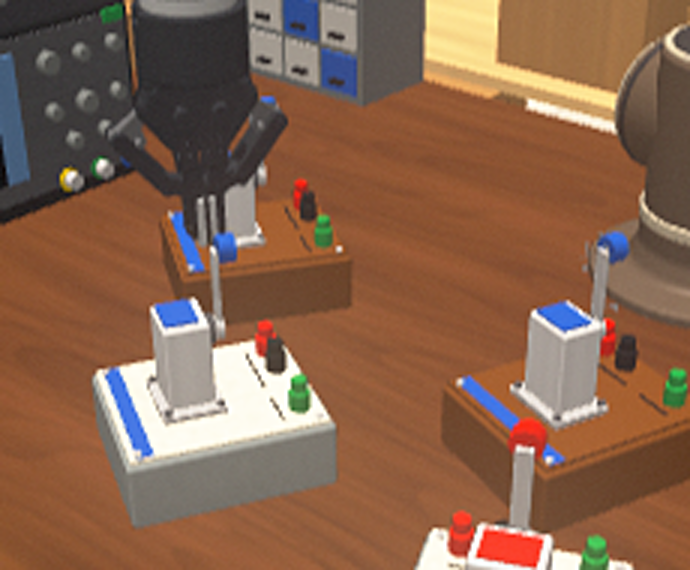

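The closed fingers (crop (205,220)) are behind the upright blue roller (224,247), and nothing is touching. Now I'll push gently.

Call:
{"name": "send_rows", "arguments": {
  "commands": "0.4 0 0 0;0.8 0 0 0;1.1 0 0 0;1.4 0 0 0;1.7 0 0 0;2 0 0 0;2.3 0 0 0;2.6 0 0 0;2.8 0 0 0;2.8 0 0 0"
}}

```text
t: 2.95
tcp_pos: [0.4978, -0.1166, 0.1503]
orientation: [-0.001, 0.859, 0.512, -0.002]
contact_force: [-2.7, -4.6, -1.7]
gripper_width: 0.0006
```

```bash
python3 rel.py|head -1; python3 look.py pics/b.png
```

```text
2.95 tcp [ 0.4978 -0.1166  0.1503] box-rel x,y,z mm [ -0.6  17.5 -19.7] toolx yaw 61.6 toolz [-0.004 -0.    -1.   ] q [-0.23  0.12 -0.23  1.23 -0.    1.84] F [-2.7 -4.6 -1.7] w 0.0006353644265441672
blue [ 0.51109156 -0.09232894  0.16267948] 57 rel y mm 45.23813957913775
red [0.54573105 0.15417642 0.17766455] 110
```

View pics/b.png

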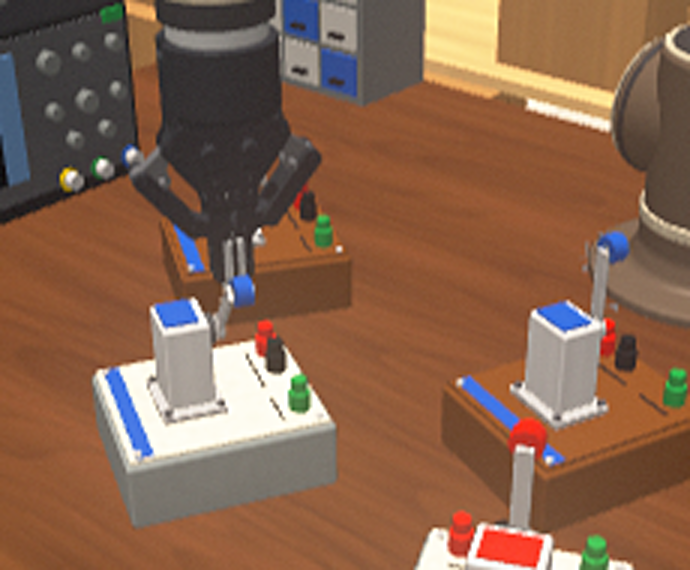

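The roller has moved from (224,247) to (241,291) in the crop. It is 39 mm aside and 13 mm lower, about 0.7 rad, so past the click and short of the stop. The red roller hasn't moved. Hold for 1.8 s, then back off.

Call:
{"name": "send_rows", "arguments": {
  "commands": "0 0 0 0;0 0 0 0;0 0 0 0;0 0 0 0;0 0 0 0;0 0 0 0;0 0 0 0;0 0 0 0;0 0 0 0;0 0 0 0"
}}

```text
t: 4.0
tcp_pos: [0.4977, -0.1168, 0.1504]
orientation: [-0.001, 0.859, 0.512, -0.002]
contact_force: [-2.7, -3.8, -1.3]
gripper_width: -0.0
```

Call:
{"name": "send_rows", "arguments": {
  "commands": "0 0 0 0;0 0 0 0;0 0 0 0;0 0 0 0;0 0 0 0;0 0 0 0;0 0 0 0;0 0 0 0"
}}

```text
t: 4.8
tcp_pos: [0.4977, -0.1168, 0.1503]
orientation: [-0.001, 0.859, 0.512, -0.002]
contact_force: [-2.8, -3.4, -0.7]
gripper_width: -0.0002
```

```bash
python3 rel.py; python3 look.py pics/c.png
```

```text
4.8 tcp [ 0.4977 -0.1168  0.1503] box-rel x,y,z mm [ -0.6  17.3 -19.7] toolx yaw 61.5 toolz [-0.004 -0.    -1.   ] q [-0.23  0.12 -0.23  1.23 -0.    1.84] F [-2.8 -3.4 -0.7] w -0.00016018787334579827
to y -50 z -20 units [-2.69  0.02  0.02]
to y 17 z -20 units [-0.01  0.02  0.01]
to y -60 z -20 units [-3.09  0.02  0.02]
blue [ 0.51101924 -0.09355378  0.16262576] 58 rel y mm 44.12812705974601
red [0.54562345 0.1541648  0.17751078] 109
```

Call:
{"name": "send_rows", "arguments": {
  "commands": "-0.3 0 0 0;-0.6 0 0 0;-0.9 0 0 0;-1.2 0 0 0;-1.5 0 0 0;-1.8 0 0 0;-2.1 0 0 0;-2.5 0 0 0;-2.9 0 0 0;-3.1 0 0 0"
}}

```text
t: 5.85
tcp_pos: [0.4602, -0.1858, 0.1505]
orientation: [-0.001, 0.859, 0.511, -0.002]
contact_force: [0.2, 0.0, 0.3]
gripper_width: 0.0
```

Call:
{"name": "send_rows", "arguments": {
  "commands": "0 0 -0.8 0;0 0 -1.6 0;0 0 -2.4 0;0 0 -3.2 0;0 0 -3.2 0;0 0 -3.2 0"
}}

```text
t: 6.45
tcp_pos: [0.4607, -0.186, 0.2304]
orientation: [-0.001, 0.859, 0.511, -0.001]
contact_force: [0.3, -0.7, -0.2]
gripper_width: 0.0002
```

```bash
python3 rel.py|head -1; python3 look.py pics/d.png
```

```text
6.45 tcp [ 0.4607 -0.186   0.2304] box-rel x,y,z mm [  0.  -61.1  60.4] toolx yaw 61.5 toolz [-0.003 -0.    -1.   ] q [-0.38  0.07 -0.1   1.4  -0.    1.69] F [ 0.3 -0.7 -0.2] w 0.00020601297332580585
blue [ 0.49252659 -0.12596224  0.17595586] 53 rel y mm 6.821775464400247
red [0.5456566  0.15401522 0.17680723] 110
```

View pics/d.png

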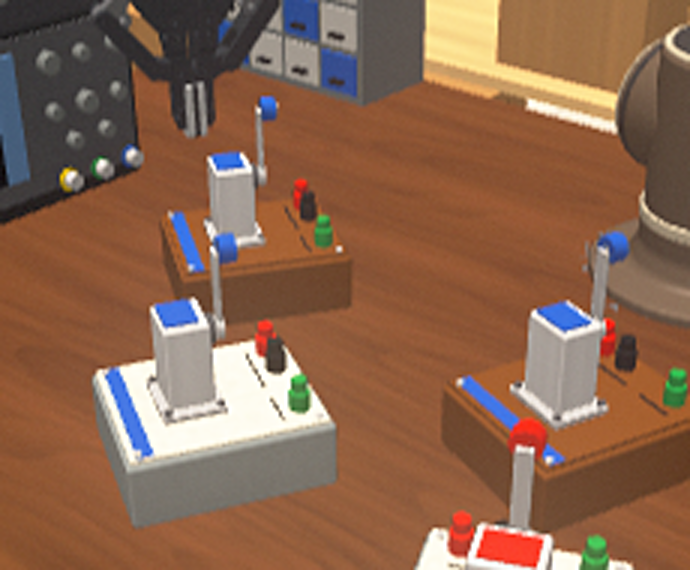

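The blue roller is back upright at crop (224,247), the gripper is clear, and the red and brown arms are unmoved.

```bash
python3 -c "from bench import robot;print(robot.close_job())"
```

```text
the job is handed in; nothing more can be done
None
```

The blue switch's roller arm was pushed over past its click point, held, and released, and it sprang back upright. I handed the job in with the clock at about 6.5 s of the 32 s allowed.

- **Push and hold:** With the gripper closed, I pushed the roller towards the box's +y side. The camera showed it about 39 mm aside and 13 mm lower, roughly 0.7 rad (40°) against the 25° needed. I held it there for about 1.85 s, with a contact force of about 4–6 N.
- **After release:** The roller measured within 1 mm of where it started. The gripper was 80 mm higher and clear, with no real force on it.
- **Other switches:** The red roller's measured position stayed within 1 mm throughout, and the two brown look-alikes were not touched.

No checks failed. The camera's estimate of the roller at rest was about 6.6 mm off the position I worked out from the box. I put this down to the camera seeing only the near side of the roller, so I judged the swing by how far it moved. The interface gives no click signal, so the click itself is inferred from the swing angle.

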